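# Unstack the light-therapy filter cells into their rests

## Task

The parts of the light-therapy lamp were left stacked on a steel plate: take the stack apart from the top down, one part at a time, and put each in its own grey rest, lying flat on the floor of the recess: the white cone in the square rest, and each round black filter cell in the round rest of its size (largest in largest, middle in middle, smallest in smallest). They are optics: keep them upright, lower them gently rather than dropping them, and leave the glass jar where it stands.

Things in the scene. Friction and masses are not known exactly. Their poses are not given: they have to be found in the camera images.
- cone: white plastic cone applicator, 56 mm high: a cylindrical collar of 24 mm diameter over its lowest 24 mm, tapering above that to a 10 mm wide tip; 20 to 45 g; at the start it stands, tip up, on top of the stack. Origin: centre of its underside, z up along its axis.
- cell_small: smallest filter cell: a round black disc-like housing with a thin aluminium band and a glass top, 36 mm diameter, 24 mm high, flat on top and bottom, rigid, 40 to 200 g; at the start under the cone, on the middle cell. Origin: centre of its underside, z up along its axis.
- cell_medium: middle filter cell: a round black disc-like housing with a thin aluminium band and a glass top, 48 mm diameter, 24 mm high, flat on top and bottom, rigid, 40 to 200 g; at the start between the smallest and the largest cell. Origin: centre of its underside, z up along its axis.
- cell_large: largest filter cell: a round black disc-like housing with a thin aluminium band and a glass top, 60 mm diameter, 24 mm high, flat on top and bottom, rigid, 40 to 200 g; at the start the bottom of the stack, on a fixed round steel plate 100 mm wide, 5 mm thick; the parts merely rest on one another, up to 3 mm off-centre. Origin: centre of its underside, z up along its axis.
- rest_cone: square rest for the cone: a low grey plastic block, fixed to the table, 56 mm square and 12 mm high, with a flat, black-lined square recess 40 mm wide and 6 mm deep (recess floor 6 mm above the table). Origin: centre of its underside, at table height; z up, x and y along its sides.
- rest_small: smallest round rest: a low grey plastic ring-walled dish, fixed to the table, outer diameter 64 mm, 12 mm high in all, with a round flat, black-lined recess of 52 mm diameter and 6 mm depth (recess floor 6 mm above the table, wall 6 mm thick). Origin: centre of its underside, at table height; z up.
- rest_medium: middle round rest: a low grey plastic ring-walled dish, fixed to the table, outer diameter 76 mm, 12 mm high in all, with a round flat, black-lined recess of 64 mm diameter and 6 mm depth (recess floor 6 mm above the table, wall 6 mm thick). Origin: centre of its underside, at table height; z up.
- rest_large: largest round rest: a low grey plastic ring-walled dish, fixed to the table, outer diameter 88 mm, 12 mm high in all, with a round flat, black-lined recess of 76 mm diameter and 6 mm depth (recess floor 6 mm above the table, wall 6 mm thick). Origin: centre of its underside, at table height; z up.
- jar: bystander: a glass jar with a steel lid, 48 mm diameter, 75 mm high, loose, to be left alone. Origin: centre of its underside, z up. Rests, plate, jar, an amber bottle (40 mm wide, 90 mm high) and a yellow timer (60 mm wide, 32 mm high) stand in random order in two rows of four, centres at least 115 mm apart.
There are look-alikes about, which are no part of the job. What is shaped like the rest_small but orange is not meant.

How it is judged:
On the way, in this order (a step that is already met when the one before it is completed fails the run):
1. the white cone is in the square rest, released (horizontal distance between cone and rest_cone below 0.012 m and z of cone in the frame of rest_cone between 0.003 and 0.0085 m and angle between cone's own z axis and vertical below 0.08 rad and linear speed of cone below 0.03 m/s and contact force between the fingers and cone below 0.1 N), for 0.2 s.
2. the smallest cell is in the smallest round rest, released (horizontal distance between cell_small and rest_small below 0.012 m and z of cell_small in the frame of rest_small between 0.003 and 0.0085 m and angle between cell_small's own z axis and vertical below 0.08 rad and linear speed of cell_small below 0.03 m/s and contact force between the fingers and cell_small below 0.1 N), for 0.2 s.
3. the middle cell is in the middle round rest, released (horizontal distance between cell_medium and rest_medium below 0.012 m and z of cell_medium in the frame of rest_medium between 0.003 and 0.0085 m and angle between cell_medium's own z axis and vertical below 0.08 rad and linear speed of cell_medium below 0.03 m/s and contact force between the fingers and cell_medium below 0.1 N), for 0.2 s.
4. the largest cell is in the largest round rest, released (horizontal distance between cell_large and rest_large below 0.012 m and z of cell_large in the frame of rest_large between 0.003 and 0.0085 m and angle between cell_large's own z axis and vertical below 0.08 rad and linear speed of cell_large below 0.03 m/s and contact force between the fingers and cell_large below 0.1 N), for 0.2 s.
At the end, for the whole second after the job is handed in: All four parts lie in their own rests, released and at rest: each upright within 0.08 rad, its centre within 12 mm of the rest's centre and its underside on the recess floor (3 to 8.5 mm above the rest's underside); the jar stands within 20 mm of where it was (all of step 1 and all of step 2 and all of step 3 and all of step 4 and distance of jar from where it was at the start of the episode below 0.02 m and angle between jar's own z axis and vertical below 0.1 rad); the robot touches nothing.
It fails at once if a part of the stack is tipped by more than 0.6 rad (angle between any of cone, cell_small, cell_medium, cell_large's own z axis and vertical above 0.6 rad).
It fails at once if a part is dropped into its rest (faster than 0.5 m/s within 30 mm sideways of the rest's centre and under 50 mm above its underside) ((horizontal distance between cone and rest_cone below 0.03 m and z of cone in the frame of rest_cone below 0.05 m and linear speed of cone above 0.5 m/s) or (horizontal distance between cell_small and rest_small below 0.03 m and z of cell_small in the frame of rest_small below 0.05 m and linear speed of cell_small above 0.5 m/s) or (horizontal distance between cell_medium and rest_medium below 0.03 m and z of cell_medium in the frame of rest_medium below 0.05 m and linear speed of cell_medium above 0.5 m/s) or (horizontal distance between cell_large and rest_large below 0.03 m and z of cell_large in the frame of rest_large below 0.05 m and linear speed of cell_large above 0.5 m/s)).
It fails at once if the glass jar is moved by more than 20 mm or tipped (distance of jar from where it was at the start of the episode above 0.02 m or angle between jar's own z axis and vertical above 0.1 rad).
It also fails if it takes over 112 s, if anything falls off the work surface, if the arm or the gripper's body presses on something with over 40 N, if the wrist force passes 120 N, or if a joint passes its speed limit or range.

## Robot

A 6-joint arm with a two-finger parallel gripper is mounted at the origin on the work surface. World frame = base frame: x ahead of the robot, y to its left, z up, the work surface at z = 0. Lengths are in m, angles in rad, forces in N, time in s.
With the tool pointing down it reaches from about 0.375 to 0.9 m from the base axis. Payload 3.1 kg.
Tool frame: the origin (TCP) lies between the finger pads; the fingertips stand manip.finger_overhang ahead of it and the grasp point (between the pads) lies 5 mm behind it (manip.finger_overhang is the distance from the TCP to the fingertips, in m); z points along the fingers, y is the line along which they close (so a half turn about z gives the same grasp; the last joint's range is limited). The gripper opens to 85 mm and grips with 20 to 120 N. Pads are 22 mm wide; open, the fingers measure 114 mm over their backs; the gripper's body (76 mm by 85 mm) begins 54 mm behind the grasp point. The pads swing forward as they close: fully open they stand 13 mm farther back than shut.
Start: joints at [-1.494, 0.527, 1.433, -0, 1.181, -0.178], TCP at [0.158, -0.605, 0.245] pointing down, gripper open.
Joint ranges: [-3.08, 3.08], [-0.75, 2.2], [0.22, 2.44], [-1.43, 4.57], [0, 2.65], [-2.85, 2.85]. Speed limits (rad/s): [2.79, 2.79, 3.14, 3.14, 3.14, 3.14].

## Interface

Orientations are given as a unit quaternion [x, y, z, w].
In Python, from station import manip gives the robot as it stands.
- The arm moves only by the tool drive_tool, never from a script. Its argument "plan" is a list of rows, each a list of 7 numbers: the shift along the tool's x, y, z in m, then the turn, a rotation vector about the tool's x, y, z in degrees, then the opening, from -1 (shut) to 1 (fully open). In form: [[x, y, z, wx, wy, wz, gripper], ...]. A call has 1 to 10 rows; each row shifts and turns the commanded pose from where the row before left it, along the tool's axes as they then stand; what a row does not reach is not made up. A row lasts 1/10 s, in which the tool goes at most 50 mm and 8.59 degrees, less where a joint would pass 70% of its speed; a pose out of reach is approached as far as the arm can. A call is refused whole if a number of a shift passes 0.05 or a number of a turn 8.59, either way. A call with a gripper value outside its range is refused whole. The fingers move at their own pace and stop on an object; "newtons" is the grip in N (left out, the last holds). Time passes only in rows, so rows that do not move let the fingers close. It gives the time, the measured TCP pose, the force, the opening and the grip force at its end, in the units of the state.
- manip.sense(): the state, without advancing time (a new reading comes with each control period).
- manip.snapshot(name): name is "side" or "top" or "wrist"; returns a dict with "image" (400x640x3 uint8, red, green, blue), "z_map" (400x640 float32, m along the optical axis (not along the pixel's ray), 0 where there is no reading), "fov_y" (degrees; the focal length in pixels is half the picture's height over the tangent of half this angle, whatever the lens; pixels are square), "cx", "cy" (the principal point, pixels), "extrinsics" (4x4, takes a point from camera to world coordinates); the wrist camera has in their place "mount" (4x4, takes a point from camera to tool coordinates, whose origin is the TCP and whose axes are the flange's). Camera axes: x right, y up, looking along -z (the intrinsics and any distortion apply to the point x, -y, -z); pixel columns grow to the right and rows downward; lengths in m; the calibration is good to about 2 mm. The wrist camera is an equidistant fisheye: a pixel r from the principal point sees the ray r / f radians off the axis. A picture is of the moment at which its call begins: read the wrist's pose just before it.
- manip.sign_off(): hands the job in; it is judged then, once.
The state is a dict: "t": time; "q": joint angles; "qd": joint speeds; "tau": joint torques, N m; "tcp_pos": TCP position; "tool_rot": TCP orientation; "force": force on the tool from outside, world axes, zero at the start; "ft_torque": the same for the moment, N m; "finger_gap": opening from 0.0 (shut) to 1.0 (fully open); "gripper_force": force on a finger pad.
Only numpy, scipy, OpenCV 4.12 (cv2) and the standard library are available. Lean on these libraries where they do the work, as an engineer would, in place of code of your own. Each camera call takes 0.05 s, during which the arm holds its last target. There are 200 camera calls.

## Working session

There is one attempt and no reset: what is moved stays moved. The work goes in short steps, Python scripts to look and compute and a tool call to move; the robot and the scene stay as the last step left them, time stands still between calls to the robot, and variables do not carry over. Pictures are saved under pics/ and viewed, at most 14 in all, crops included, and the job is handed in when it is done.

Besides the shell and the picture viewer there is one more tool, called after "Emit:" by a JSON object that holds its "method" and its "body", one argument or row to a line. drive_tool: Moves the arm, as the interface text tells. Its arguments: {"type":"object","properties":{"plan":{"type":"array"},"newtons":{"type":"number"}},"required":["plan"]}

```bash
mkdir -p pics; ls; python3 - <<'E'
from station import manip
import cv2,numpy as np,pickle
print(manip.sense()); print(manip.finger_overhang)
for n in("side","top","wrist"):
    s=manip.sense() if n=="wrist" else None
    d=manip.snapshot(n); d['state']=s
    pickle.dump(d,open(f'{n}0.pkl','wb'))
    cv2.imwrite(f'pics/{n}0.png',d['image'][:,:,::-1])
    print(n,d['fov_y'],d['cx'],d['cy'],d.get('extrinsics',d.get('mount')),(d['z_map']>0).mean(), [k for k in d])
E
```

```text
pics
{'t': 0.0, 'q': array([-1.49449670e+00,  5.28465420e-01,  1.43390780e+00, -4.63801756e-05,
        1.18140214e+00, -1.78492539e-01]), 'qd': array([ 4.37584286e-04,  1.40313256e-03,  5.11909090e-04,  4.32471431e-05,
       -1.67883026e-03,  1.61628012e-03]), 'tau': array([ 7.45431475e-05, -4.42349374e+01, -1.78026474e+01, -3.99126420e-04,
        8.42410431e-03, -1.76119147e-05]), 'tcp_pos': array([ 0.15749519, -0.60411586,  0.2443323 ]), 'tool_rot': array([ 9.91894376e-01,  1.27060440e-01,  3.43235226e-05, -1.09102319e-03]), 'force': array([-0.37046271,  0.130462  , -0.137843  ]), 'ft_torque': array([0.02594137, 0.03954513, 0.01011367]), 'gripper_force': 0.0, 'finger_gap': 1.0040512632316823}
0.014
side 55.86851639136149 324.25476889929325 198.55396843069218 [[-0.99502475  0.08087608 -0.05817914  0.53375323]
 [-0.09871545 -0.72148178  0.68536071  0.52566648]
 [ 0.0134541   0.68769404  0.72587595  0.69727914]
 [ 0.          0.          0.          1.        ]] 0.99615625 ['image', 'z_map', 'fov_y', 'cx', 'cy', 'extrinsics', 'state']
top 43.70770372976513 323.0497774198927 210.5954534383491 [[-1.34905402e-03  9.95740910e-01 -9.21857910e-02  4.53203714e-01]
 [-9.99991836e-01 -9.92176019e-04  3.91701101e-03 -4.55922851e-02]
 [ 3.80886357e-03  9.21903227e-02  9.95734120e-01  1.12447872e+00]
 [ 0.00000000e+00  0.00000000e+00  0.00000000e+00  1.00000000e+00]] 0.99616796875 ['image', 'z_map', 'fov_y', 'cx', 'cy', 'extrinsics', 'state']
wrist 65.70646984690485 323.61327938268954 198.18063865568627 [[ 2.24107814e-04  9.64334915e-01  2.64684948e-01  6.69314955e-02]
 [ 9.99999789e-01 -3.77337010e-04  5.28067380e-04  8.90735593e-05]
 [ 6.09109239e-04  2.64684774e-01 -9.64334796e-01 -1.28102014e-01]
 [ 0.00000000e+00  0.00000000e+00  0.00000000e+00  1.00000000e+00]] 0.98075 ['image', 'z_map', 'fov_y', 'cx', 'cy', 'mount', 'state']
```

View pics/top0.png

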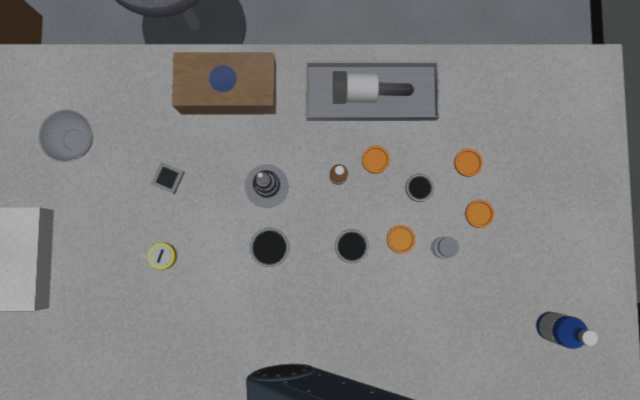

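View pics/side0.png

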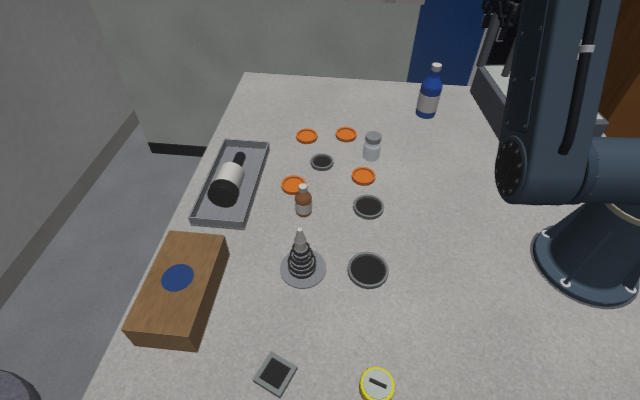

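The top view shows the stack on its plate at (265,185), the square rest at (168,177), the large rest at (269,247), the middle rest at (351,246) and the small grey rest at (419,187).
- **Look-alikes for the rests:** four orange rings at (375,160), (468,162), (480,213) and (400,239), plus the timer at (161,256).
- **Look-alikes for the stack and cone:** the white and black handpiece at (360,88), the amber bottle at (339,173), the jar at (446,247) and the bowl at (66,135).

The four black-floored grey rests and the white tip on the plate match the description. In the side view the same things are at (301,255) for the stack, (275,374), (368,270), (368,206) and (321,161) for the rests.

```bash
cat > h.py <<'E'
import numpy as np,cv2,pickle
from scipy.spatial.transform import Rotation as R
def load(n): return pickle.load(open(f'{n}.pkl','rb'))
def pose(s):
    T=np.eye(4);T[:3,:3]=R.from_quat(s['tool_rot']).as_matrix();T[:3,3]=s['tcp_pos'];return T
def rays(d,uv):
    uv=np.atleast_2d(np.asarray(uv,float)); f=200/np.tan(np.radians(d['fov_y'])/2)
    x=uv[:,0]-d['cx'];y=uv[:,1]-d['cy']
    if 'mount' in d:
        r=np.hypot(x,y)+1e-9;th=r/f
        v=np.c_[np.sin(th)*x/r,-np.sin(th)*y/r,-np.cos(th)]; T=pose(d['state'])@d['mount']
    else:
        v=np.c_[x/f,-y/f,-np.ones(len(x))];T=d['extrinsics']
    v=v@T[:3,:3].T
    return T[:3,3],v/np.linalg.norm(v,axis=1,keepdims=True)
def plane(d,uv,z):
    o,v=rays(d,uv);return (o+v*((z-o[2])/v[:,2])[:,None])[:,:2]
def tri(L):
    A=np.zeros((3,3));b=np.zeros(3);O=[]
    for d,uv in L:
        o,v=rays(d,uv);v=v[0];P=np.eye(3)-np.outer(v,v);A+=P;b+=P@o;O.append((P,o))
    p=np.linalg.solve(A,b);return p,[np.linalg.norm(P@(p-o))for P,o in O]
def blob(d,uv,half,thr):
    g=d['image'].max(2);m=(g<thr).astype(np.uint8)
    w=np.zeros_like(m);u,v=uv;w[max(0,v-half):v+half,max(0,u-half):u+half]=1;m*=w
    n,l,s,c=cv2.connectedComponentsWithStats(m)
    i=1+np.argmax(s[1:,4]);cs,_=cv2.findContours((l==i).astype(np.uint8),cv2.RETR_EXTERNAL,cv2.CHAIN_APPROX_NONE)
    return max(cs,key=len)[:,0,:].astype(float),s[i,4]
def shot(n,name):
    from station import manip
    s=manip.sense();d=manip.snapshot(n);d['state']=s
    pickle.dump(d,open(f'{name}.pkl','wb'));cv2.imwrite(f'pics/{name}.png',d['image'][:,:,::-1]);return d
E
python3 - <<'E'
from h import *
t,s=load('top0'),load('side0')
C={'cone':((168,177),(275,374),17,26),'large':((269,247),(368,270),24,26),'medium':((351,246),(368,206),22,22),'small':((419,187),(321,161),18,18)}
for k,(a,b,h,h2) in C.items():
    out=[]; cc=[]
    for d,uv,hh in((t,a,h),(s,b,h2)):
        c,ar=blob(d,uv,hh,55)
        p=plane(d,c,.012).astype(np.float32)
        if k=='cone':
            r=cv2.minAreaRect(p*1000);out.append(np.round(r[0],1).tolist()+[np.round(r[1],1).tolist(),r[2]])
        else:
            e=cv2.fitEllipse(p*1000);out.append(np.round(e[0],1).tolist()+np.round(e[1],1).tolist())
        cc.append((d,(c.min(0)+c.max(0))/2 if k=='cone' else cv2.fitEllipse(c.astype(np.float32))[0]))
    q,e=tri(cc); print(k,out,'tri',q.round(4),np.round(e,4))
q,e=tri([(t,(262,176)),(s,(299.5,229))]);print('tip',q,e)
print('plate top/side centre on z=.005',plane(t,(266.5,187),.005),plane(s,(303,268),.005))
a=cv2.resize(t['image'][130:270,130:450],(800,350),interpolation=2)[:,:,::-1]
b=cv2.resize(s['image'][215:295,250:350],(300,240),interpolation=2)[:,:,::-1]
w=cv2.resize(load('wrist0')['image'],(400,240))[:,:,::-1]
im=np.zeros((600,800,3),np.uint8);im[:350]=a;im[350:590,:300]=b;im[350:590,320:720]=w
cv2.imwrite('pics/crop1.png',im)
E
```

```text
cone [[632.0, 302.2, [35.7, 36.2], 65.05342864990234], [633.4, 303.3, [37.5, 37.3], 67.43775177001953]] tri [0.6328 0.3035 0.0086] [0.0009 0.0009]
large [[474.9, 70.2, 69.7, 71.0], [476.6, 74.5, 67.7, 70.2]] tri [0.4755 0.0709 0.005 ] [0.0005 0.0005]
medium [[477.3, -113.0, 57.7, 58.9], [478.9, -108.8, 53.3, 58.0]] tri [ 0.4779 -0.1134  0.0064] [0.0005 0.0005]
small [[609.0, -267.0, 46.3, 46.7], [609.8, -262.0, 38.3, 43.9]] tri [ 0.6101 -0.2681  0.0064] [0.0003 0.0003]
tip [0.61739303 0.07372514 0.12737191] [np.float64(0.0015480149651934563), np.float64(0.0015480149651935587)]
plate top/side centre on z=.005 [[0.610609   0.07793025]] [[0.61436748 0.08189112]]
```

View pics/crop1.png

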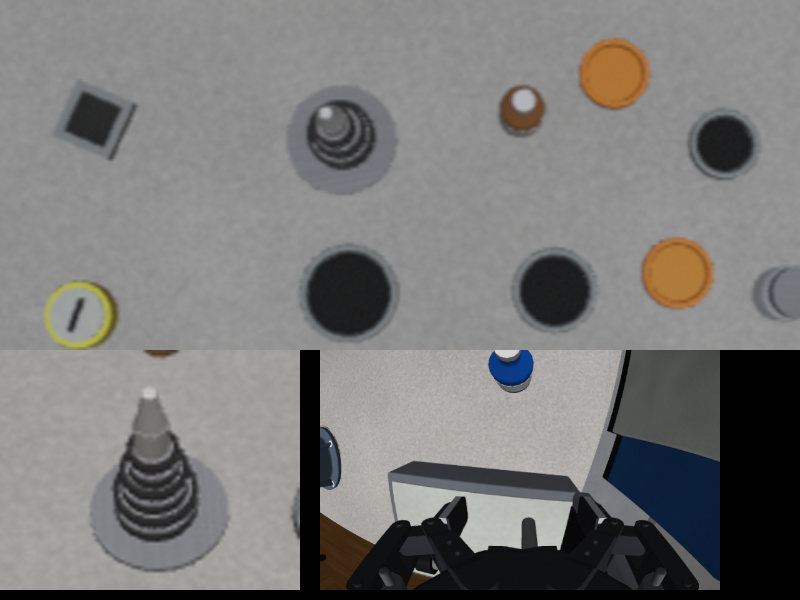

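The crop confirms the choice: the white cone on three banded black cells on the grey plate, and grey dishes with black floors. The triangulated floor heights (5 to 8.6 mm) and the tip height (127 mm) agree with the text. Next I lift, square the tool to the world axes, and go over the stack.

Emit:
{"method": "drive_tool", "body": {
  "plan": [
    [0,0,-0.03,0,0,7.3,1],
    [0,0,-0.03,0,0,7.3,1],
    [0,-0.045,0,0,0,0,1],
    [0,-0.045,0,0,0,0,1],
    [0,-0.045,0,0,0,0,1],
    [0.02,-0.045,0,0,0,0,1],
    [0.03,-0.04,0,0,0,0,1],
    [0.03,-0.04,0,0,0,0,1],
    [0.03,-0.04,0,0,0,0,1],
    [0.03,-0.04,0,0,0,0,1]
  ]
}}

```text
t: 1.15
tcp_pos: [0.2982, -0.263, 0.3054]
tool_rot: [1.0, -0.001, 0.0, 0.0]
force: [0.6, -0.2, 0.4]
finger_gap: 1.002
gripper_force: 0.0
```

Emit:
{"method": "drive_tool", "body": {
  "plan": [
    [0.04,-0.035,0,0,0,0,1],
    [0.04,-0.035,0,0,0,0,1],
    [0.04,-0.035,0,0,0,0,1],
    [0.04,-0.04,0,0,0,0,1],
    [0.04,-0.04,0,0,0,0,1],
    [0.04,-0.04,0,0,0,0,1],
    [0.03,-0.04,0,0,0,0,1],
    [0,-0.04,0,0,0,0,1],
    [0,-0.02,0,0,0,0,1],
    [0,0,0,0,0,0,1]
  ]
}}

```text
t: 2.15
tcp_pos: [0.546, 0.043, 0.3048]
tool_rot: [1.0, 0.002, -0.001, -0.0]
force: [0.2, -0.7, -0.2]
finger_gap: 1.001
gripper_force: 0.0
```

```bash
python3 - <<'E'
from h import *
d=shot('wrist','w1');print(d['state']['tcp_pos'],d['state']['q'])
E
```

```text
[0.54597388 0.04298477 0.30479672] [-1.25923134e-01  3.56349288e-01  1.55314437e+00  8.00748344e-04
  1.23355128e+00  1.44019578e+00]
```

View pics/w1.png

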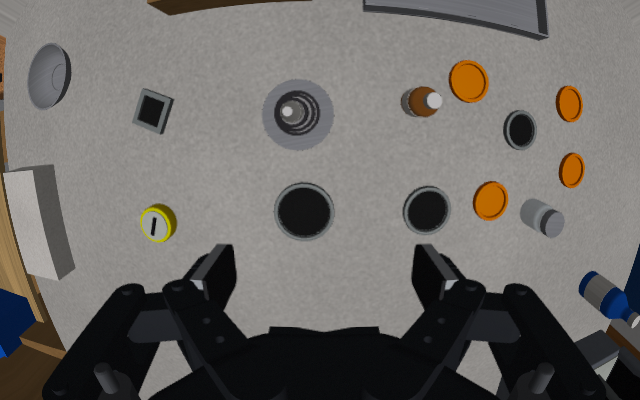

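The wrist view shows the stack at (298,114) with its tip at (287,111). The rests are at (152,110), (304,211), (427,210) and (520,129), the bottle at (420,101) and the jar at (542,217). I move over the stack for a second view.

Emit:
{"method": "drive_tool", "body": {
  "plan": [
    [0.03,-0.01,0,0,0,0,1],
    [0.03,-0.01,0,0,0,0,1],
    [0.005,-0.01,0,0,0,0,1],
    [0,0,0,0,0,0,1],
    [0,0,0,0,0,0,1]
  ]
}}

```text
t: 2.7
tcp_pos: [0.6104, 0.0692, 0.3049]
tool_rot: [1.0, -0.0, -0.001, 0.0]
force: [-0.6, 0.1, -0.0]
finger_gap: 1.0
gripper_force: 0.0
```

```bash
python3 - <<'E'
from h import *
d=shot('wrist','w2');print(d['state']['tcp_pos'])
w1=load('w1');t=load('top0');s=load('side0')
for k,a,h in(('cone',(152,110),18),('large',(304,211),34),('medium',(427,210),27),('small',(520,129),18)):
    c,ar=blob(w1,a,h,50);p=plane(w1,c,.006).astype(np.float32)*1000
    print(k,ar,cv2.minAreaRect(p) if k=='cone' else cv2.fitEllipse(p))
cv2.imwrite('pics/w2c.png',cv2.resize(d['image'][100:300,200:440],(720,600))[:,:,::-1])
E
```

```text
[0.61037473 0.06924341 0.30488922]
cone 525 ((631.8317260742188, 307.0040283203125), (38.89839553833008, 39.19452667236328), 66.90108489990234)
large 1950 ((473.85321044921875, 72.12321472167969), (72.87476348876953, 73.40855407714844), 166.11953735351562)
medium 1190 ((476.1028747558594, -112.940673828125), (60.67721939086914, 61.357479095458984), 94.73014068603516)
small 596 ((609.0296630859375, -269.4023742675781), (48.52698516845703, 49.725318908691406), 28.68143653869629)
```

View pics/w2c.png

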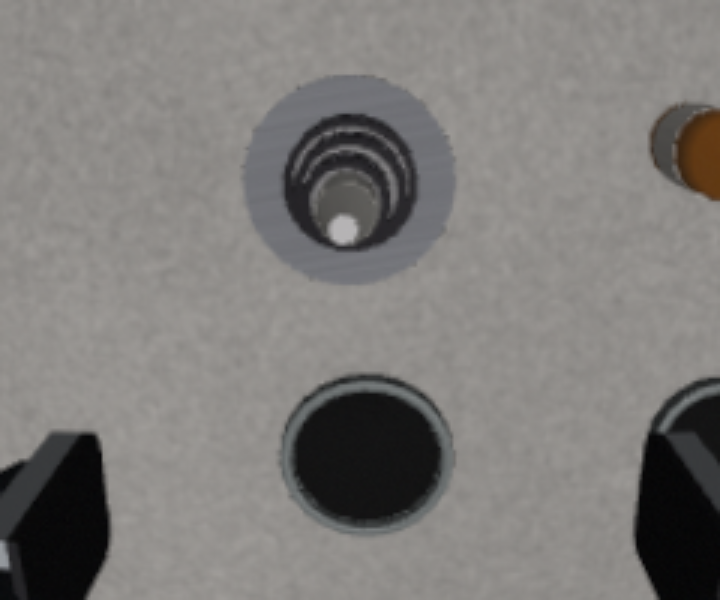

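The crop shows the cone tip at (343,229), the collar around (347,200), the plate centre at (350,180) and the large rest at (367,455).

```bash
python3 - <<'E'
from h import *
w1,w2,t,s=[load(k) for k in('w1','w2','top0','side0')]
L=[]
for d,(u,v) in((w1,(287,111)),(w2,(314,176)),(t,(262,176)),(s,(299,229))):
    g=d['image'].min(2)[v-8:v+9,u-8:u+9].astype(int); n,l,st,c=cv2.connectedComponentsWithStats((g>(g[8,8]-25 if d in(w1,w2)else g.max()-30)).astype(np.uint8)) if False else cv2.connectedComponentsWithStats((g>g.max()-35).astype(np.uint8))
    j=1+np.argmax(st[1:,4]);uv=c[j]+[u-8,v-8];L.append((d,uv));print(uv,st[j,4],'tip@.133',plane(d,uv,.133).round(4))
print(tri(L[:2]),tri(L))
print('plate',plane(w2,(316.7,160),.005))
# large-cell silhouette + band extremes left/right at row
print('large top edge x-extents',plane(w2,[(200+285/3,160.5),(200+417/3,160.5)],.029))
print('collar x ext',plane(w2,[(200+310/3,166),(200+383/3,166)],.101))
E
```

```text
[286.92857143 111.        ] 70 tip@.133 [[0.617  0.0788]]
[313.93939394 176.03030303] 66 tip@.133 [[0.6173 0.0788]]
[259.75  174.625] 16 tip@.133 [[0.6177 0.0776]]
[299.1185567  227.51030928] 194 tip@.133 [[0.6194 0.0744]]
(array([0.61699398, 0.07886578, 0.13178656]), [np.float64(4.495928606582533e-05), np.float64(4.495928606585914e-05)]) (array([0.6176876 , 0.07797972, 0.13706718]), [np.float64(0.0008334811562349802), np.float64(0.0007761500359087306), np.float64(0.001089807872463928), np.float64(0.0010603725345068188)])
plate [[0.61431757 0.07889174]]
large top edge x-extents [[0.61734304 0.10699335]
 [0.61722644 0.04900195]]
collar x ext [[0.62197555 0.09126588]
 [0.62192023 0.06484468]]
```

The tip measures (0.617, 0.079, 0.132) in four views, against 0.133 m expected. I go down to the collar with the tips at about 85 mm height.

Emit:
{"method": "drive_tool", "body": {
  "plan": [
    [0.007,-0.01,0.02,0,0,0,1],
    [0,0,0.03,0,0,0,1],
    [0,0,0.04,0,0,0,1],
    [0,0,0.04,0,0,0,1],
    [0,0,0.03,0,0,0,1],
    [0,0,0.02,0,0,0,1],
    [0,0,0.015,0,0,0,1],
    [0,0,0.01,0,0,0,1],
    [0,0,0,0,0,0,1],
    [0,0,0,0,0,0,1]
  ]
}}

```text
t: 3.75
tcp_pos: [0.6191, 0.0799, 0.1012]
tool_rot: [1.0, -0.0, 0.001, 0.0]
force: [0.1, -0.2, 0.4]
finger_gap: 0.995
gripper_force: 0.0
```

Emit:
{"method": "drive_tool", "body": {
  "plan": [
    [0,0,0,0,0,0,0.2],
    [0,0,0,0,0,0,0.2],
    [0,0,0,0,0,0,0.2],
    [0,0,0,0,0,0,0.2],
    [0,0,0,0,0,0,-0.1],
    [0,0,0,0,0,0,-0.1],
    [0,0,0,0,0,0,-0.1],
    [0,0,0,0,0,0,-0.1]
  ],
  "newtons": 20
}}

```text
t: 4.55
tcp_pos: [0.6185, 0.08, 0.1002]
tool_rot: [1.0, -0.0, -0.0, -0.0]
force: [0.2, 1.0, 0.5]
finger_gap: 0.452
gripper_force: 0.0
```

```bash
python3 - <<'E'
from h import *
d=shot('wrist','w3');print(d['state']['tcp_pos'],d['state']['finger_gap'])
cv2.imwrite('pics/w3c.png',cv2.resize(d['image'][150:400,170:470],(720,600))[:,:,::-1])
E
```

```text
[0.61850516 0.08001397 0.10023904] 0.4520110280917938
```

View pics/w3c.png

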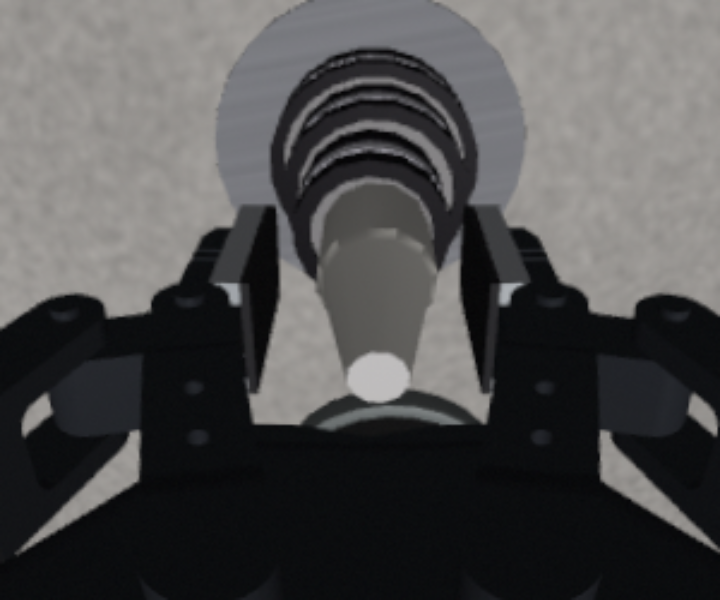

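The cone stands between the pads at (377,260), about 1.5 mm to the right of the middle (369). I shift by that and close gently.

Emit:
{"method": "drive_tool", "body": {
  "plan": [
    [-0.0015,0.0015,0,0,0,0,-0.1],
    [0,0,0,0,0,0,-0.3],
    [0,0,0,0,0,0,-0.4],
    [0,0,0,0,0,0,-0.5],
    [0,0,0,0,0,0,-0.6],
    [0,0,0,0,0,0,-0.7],
    [0,0,0,0,0,0,-0.8],
    [0,0,0,0,0,0,-0.9],
    [0,0,0,0,0,0,-1],
    [0,0,0,0,0,0,-1]
  ],
  "newtons": 20
}}

```text
t: 5.6
tcp_pos: [0.6171, 0.0785, 0.1004]
tool_rot: [1.0, -0.0, 0.0, 0.0]
force: [0.1, 0.3, 2.1]
finger_gap: 0.267
gripper_force: 19.7
```

Emit:
{"method": "drive_tool", "body": {
  "plan": [
    [0,0,-0.003,0,0,0,-1],
    [0,0,-0.007,0,0,0,-1],
    [0,0,-0.02,0,0,0,-1],
    [0,0,-0.03,0,0,0,-1],
    [0,0,-0.03,0,0,0,-1],
    [0,0,-0.02,0,0,0,-1]
  ]
}}

```text
t: 6.2
tcp_pos: [0.6178, 0.0786, 0.213]
tool_rot: [1.0, 0.0, 0.002, 0.0]
force: [0.9, -0.3, -0.4]
finger_gap: 0.268
gripper_force: 19.7
```

```bash
python3 - <<'E'
from h import *
d=shot('wrist','w4');s=shot('side','s4');print(d['state']['tcp_pos'],d['state']['finger_gap'])
im=np.hstack([cv2.resize(d['image'][150:400,170:470],(480,400)),cv2.resize(s['image'][160:320,240:368],(320,400))])
cv2.imwrite('pics/w4c.png',im[:,:,::-1])
E
```

```text
[0.61777941 0.078593   0.2129928 ] 0.2679135323991978
```

View pics/w4c.png

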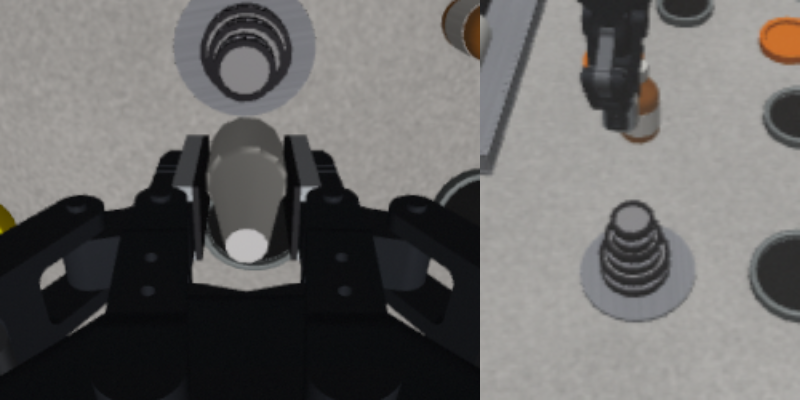

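The cone is held upright at (246,190) and the remaining stack stands undisturbed at (245,65). Now to the square rest, with a measurement from above it.

Emit:
{"method": "drive_tool", "body": {
  "plan": [
    [0,-0.02,0,0,0,0,-1],
    [0,-0.04,0,0,0,0,-1],
    [0.005,-0.05,0,0,0,0,-1],
    [0,-0.05,0,0,0,0,-1],
    [0,-0.035,0,0,0,0,-1],
    [-0.02,-0.02,0,0,0,0,-1],
    [-0.03,-0.01,0,0,0,0,-1],
    [0,0,0,0,0,0,-1],
    [0,0,0,0,0,0,-1]
  ]
}}

```text
t: 7.2
tcp_pos: [0.571, 0.3035, 0.2092]
tool_rot: [1.0, 0.001, -0.001, 0.0]
force: [0.8, -1.0, -0.0]
finger_gap: 0.269
gripper_force: 19.7
```

```bash
python3 - <<'E'
from h import *
d=shot('wrist','w5');print(d['state']['tcp_pos'])
o,_=rays(d,(320,200));g=d['image'].max(2)
n,l,s,c=cv2.connectedComponentsWithStats((g<50).astype(np.uint8))
for i in range(1,n):
    if 600<s[i,4]<8000:
        cs,_=cv2.findContours((l==i).astype(np.uint8),0,1);p=np.float32(plane(d,cs[0][:,0],.006)*1000);print(c[i].round(),s[i,4],cv2.minAreaRect(p))
w=load('w4');g=w['image'][150:400,170:470]
# small-cell top glass (z=.077) in w4, crop (245,68)*0.625 -> px
x,y=int(170+245*.625),int(150+70*.625);im=cv2.cvtColor(w['image'],cv2.COLOR_RGB2GRAY);print(x,y,im[y,x-25:x+26])
E
```

```text
[0.57097355 0.30352416 0.20918766]
[611.  13.] 1312 ((846.8751831054688, -162.3470458984375), (53.069419860839844, 188.8909454345703), 19.641321182250977)
[324. 121.] 1368 ((631.526611328125, 303.5617370605469), (39.7783088684082, 39.622806549072266), 66.73548126220703)
[523. 146.] 1047 ((616.039306640625, 48.38826370239258), (62.548728942871094, 99.82048797607422), 5.647950172424316)
[588. 241.] 626 ((475.96002197265625, -117.69058990478516), (62.22117614746094, 61.70408248901367), 83.7016372680664)
[498. 251.] 1724 ((472.8023376464844, 68.77030944824219), (74.71244049072266, 73.67160034179688), 54.43265151977539)
[617. 380.] 1768 ((-44.0048828125, -684.6090087890625), (678.54248046875, 192.27272033691406), 64.30438995361328)
323 193 [ 48  38  36  36  36  38  37  37  50  82 124 131 131 131 132 132 132 132
 132 132 132 132 132 132 132 132 132 132 133 133 133 132 132 133 132 132
 132 132 133 120  88  42  43  42  72  85  37  42  42  43  43]
```

The square rest is at (0.6317, 0.3036), 39.7 mm wide as it should be. Next: go across, then down in two stages to TCP height 0.0295.

Emit:
{"method": "drive_tool", "body": {
  "plan": [
    [0.03,0,0,0,0,0,-1],
    [0.03,0,0.02,0,0,0,-1],
    [0,0,0.03,0,0,0,-1],
    [0,0,0.03,0,0,0,-1],
    [0,0,0.03,0,0,0,-1],
    [0,0,0.03,0,0,0,-1],
    [0,0,0.02,0,0,0,-1],
    [0,0,0.01,0,0,0,-1],
    [0,0,0,0,0,0,-1],
    [0,0,0,0,0,0,-1]
  ]
}}

```text
t: 8.25
tcp_pos: [0.6332, 0.303, 0.0409]
tool_rot: [1.0, -0.0, 0.001, -0.0]
force: [-0.1, 0.3, -0.4]
finger_gap: 0.27
gripper_force: 19.7
```

Emit:
{"method": "drive_tool", "body": {
  "plan": [
    [-0.001,0,0.005,0,0,0,-1],
    [0,0,0.003,0,0,0,-1],
    [0,0,0.002,0,0,0,-1],
    [0,0,0,0,0,0,-1],
    [0,0,0.001,0,0,0,-1],
    [0,0,0,0,0,0,-1]
  ]
}}

```text
t: 8.85
tcp_pos: [0.6312, 0.3034, 0.0295]
tool_rot: [1.0, 0.0, 0.0, -0.0]
force: [0.9, -0.1, -0.2]
finger_gap: 0.268
gripper_force: 19.8
```

Emit:
{"method": "drive_tool", "body": {
  "plan": [
    [0,0,0.0007,0,0,0,-1],
    [0,0,0,0,0,0,-1]
  ]
}}

```text
t: 9.05
tcp_pos: [0.6312, 0.3034, 0.0294]
tool_rot: [1.0, 0.0, 0.0, -0.0]
force: [-0.4, -0.3, 4.5]
finger_gap: 0.267
gripper_force: 20.1
```

The cone touches the floor, so I release it slowly and rise.

Emit:
{"method": "drive_tool", "body": {
  "plan": [
    [0,0,0,0,0,0,-0.4],
    [0,0,0,0,0,0,-0.35],
    [0,0,0,0,0,0,-0.3],
    [0,0,0,0,0,0,0],
    [0,0,0,0,0,0,0.2],
    [0,0,0,0,0,0,0.2],
    [0,0,-0.01,0,0,0,0.2],
    [0,0,-0.03,0,0,0,0.2],
    [0,0,-0.04,0,0,0,0.3],
    [0,0,-0.05,0,0,0,0.5]
  ]
}}

```text
t: 10.05
tcp_pos: [0.6297, 0.3028, 0.1586]
tool_rot: [1.0, -0.0, -0.002, 0.001]
force: [0.8, -0.5, 0.0]
finger_gap: 0.752
gripper_force: 0.0
```

Emit:
{"method": "drive_tool", "body": {
  "plan": [
    [0,0,-0.04,0,0,0,1],
    [-0.02,0,0,0,0,0,1],
    [-0.04,0,0,0,0,0,1],
    [0,0,0,0,0,0,1],
    [0,0,0,0,0,0,1]
  ]
}}

```text
t: 10.55
tcp_pos: [0.5703, 0.3035, 0.1996]
tool_rot: [1.0, 0.0, 0.0, -0.0]
force: [0.4, 0.2, 0.8]
finger_gap: 1.0
gripper_force: 0.0
```

```bash
python3 - <<'E'
from h import *
d=shot('wrist','w6');print(d['state']['tcp_pos'])
cv2.imwrite('pics/w6c.png',np.hstack([cv2.resize(d['image'][50:200,230:420],(760,600))])[:,:,::-1])
E
```

```text
[0.57027469 0.30348966 0.19961523]
```

View pics/w6c.png

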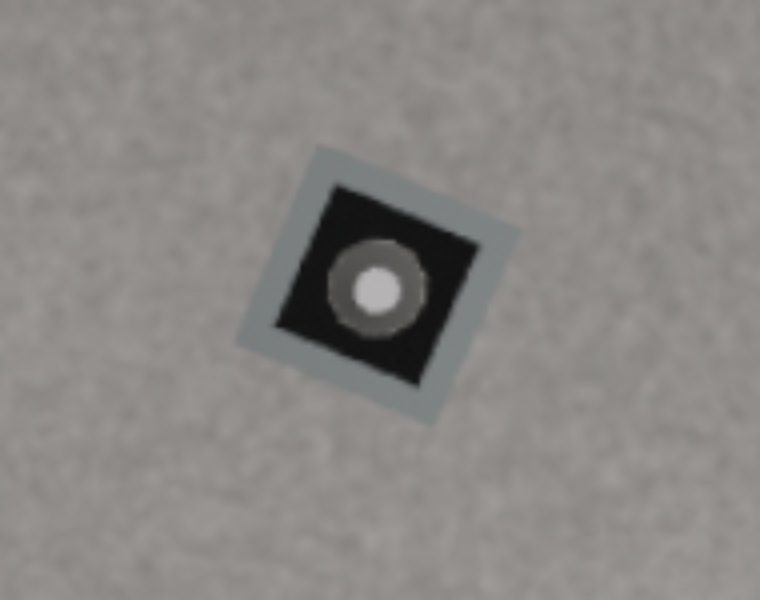

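The cone stands centred and upright in the square recess, collar at (377,288). Back to the stack to measure the small cell.

Emit:
{"method": "drive_tool", "body": {
  "plan": [
    [0,0.02,-0.01,0,0,0,1],
    [0,0.04,0,0,0,0,1],
    [0,0.05,0,0,0,0,1],
    [0,0.05,0,0,0,0,1],
    [0,0.04,0,0,0,0,1],
    [0,0.025,0,0,0,0,1],
    [0,0,0,0,0,0,1],
    [0,0,0,0,0,0,1]
  ]
}}

```text
t: 11.4
tcp_pos: [0.5725, 0.0775, 0.2089]
tool_rot: [1.0, -0.001, 0.001, -0.0]
force: [0.2, -0.5, 0.5]
finger_gap: 1.0
gripper_force: 0.0
```

```bash
cat >> h.py <<'E'
def glass(d,uv,z,half=45):
    "bright round top near uv: ellipse in px and on plane z (mm)"
    g=cv2.cvtColor(d['image'],cv2.COLOR_RGB2GRAY);m=(g>100).astype(np.uint8)
    n,l,s,c=cv2.connectedComponentsWithStats(m,connectivity=4)
    i=l[uv[1],uv[0]]
    cs,_=cv2.findContours((l==i).astype(np.uint8),0,1);c=max(cs,key=len)[:,0].astype(np.float32)
    e=cv2.fitEllipse(cv2.convexHull(c));p=np.float32(plane(d,cv2.convexHull(c)[:,0],z)*1000)
    return e,cv2.fitEllipse(p)
E
python3 - <<'E'
from h import *
d=shot('wrist','w7');print(d['state']['tcp_pos'])
w4=load('w4');T=np.linalg.inv(pose(d['state'])@d['mount'])
q=T@[.617,.079,.077,1];f=200/np.tan(np.radians(d['fov_y'])/2);r=np.hypot(q[0],q[1]);th=np.arctan2(r,-q[2])
uv=(int(d['cx']+f*th*q[0]/r),int(d['cy']-f*th*q[1]/r));print(uv)
a=glass(w4,(323,193),.077);b=glass(d,uv,.077);print(a,b);print(tri([(w4,a[0][0]),(d,b[0][0])]))
cv2.imwrite('pics/w7c.png',cv2.resize(d['image'][50:200,230:420],(760,600))[:,:,::-1])
E
```

```text
[0.57247576 0.07750704 0.2089083 ]
(321, 142)
(((322.5456237792969, 193.48670959472656), (28.946062088012695, 30.42441749572754), 89.73721313476562), ((616.7459716796875, 79.5792465209961), (26.330476760864258, 26.821680068969727), 2.4657952785491943)) (((321.0951843261719, 142.491943359375), (31.58644676208496, 31.933095932006836), 106.32213592529297), ((616.5902099609375, 79.63484191894531), (26.7023983001709, 26.853837966918945), 134.82901000976562))
(array([0.61652081, 0.07961272, 0.07550612]), [np.float64(3.0278992179688574e-05), np.float64(3.0278992179708144e-05)])
```

View pics/w7c.png

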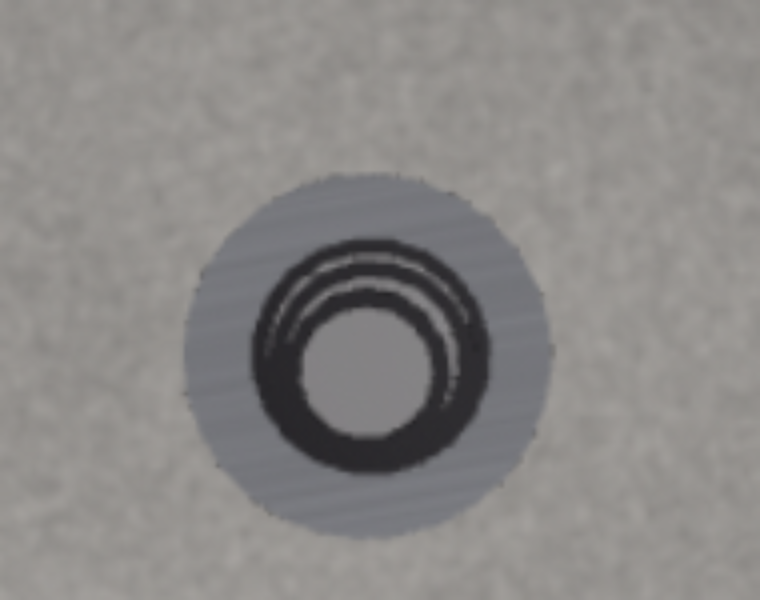

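The small cell's top is centred at (367,370), which gives (0.6166, 0.0796) at height 0.0755. I go down to TCP 0.076 and close.

Emit:
{"method": "drive_tool", "body": {
  "plan": [
    [0.02,-0.002,0,0,0,0,1],
    [0.024,0,0.02,0,0,0,1],
    [0,0,0.03,0,0,0,1],
    [0,0,0.03,0,0,0,1],
    [0,0,0.025,0,0,0,1],
    [0,0,0.015,0,0,0,1],
    [0,0,0.01,0,0,0,0.6],
    [0,0,0.003,0,0,0,0.4],
    [0,0,0,0,0,0,0.2],
    [0,0,0,0,0,0,0.1]
  ]
}}

```text
t: 12.45
tcp_pos: [0.6159, 0.0804, 0.0768]
tool_rot: [1.0, 0.0, 0.001, 0.0]
force: [0.6, 0.3, 1.4]
finger_gap: 0.548
gripper_force: 0.0
```

Emit:
{"method": "drive_tool", "body": {
  "plan": [
    [0.0005,0.0005,0.0005,0,0,0,0.05],
    [0,0,0,0,0,0,0],
    [0,0,0,0,0,0,-0.1],
    [0,0,0,0,0,0,-0.2],
    [0,0,0,0,0,0,-0.3],
    [0,0,0,0,0,0,-0.4],
    [0,0,0,0,0,0,-0.6],
    [0,0,0,0,0,0,-0.8],
    [0,0,0,0,0,0,-1],
    [0,0,0,0,0,0,-1]
  ],
  "newtons": 30
}}

```text
t: 13.45
tcp_pos: [0.6158, 0.0797, 0.0758]
tool_rot: [1.0, 0.0, 0.0, 0.0]
force: [-1.3, -1.2, 4.7]
finger_gap: 0.409
gripper_force: 29.5
```

Emit:
{"method": "drive_tool", "body": {
  "plan": [
    [0,0,-0.003,0,0,0,-1],
    [0,0,-0.007,0,0,0,-1],
    [0,0,-0.02,0,0,0,-1],
    [0,0,-0.03,0,0,0,-1],
    [0,0,-0.04,0,0,0,-1],
    [0,0,-0.03,0,0,0,-1],
    [0,0,0,0,0,0,-1],
    [0,0,0,0,0,0,-1]
  ]
}}

```text
t: 14.25
tcp_pos: [0.6154, 0.0799, 0.2057]
tool_rot: [1.0, 0.0, 0.001, -0.0]
force: [-0.4, -0.2, -1.4]
finger_gap: 0.407
gripper_force: 30.1
```

```bash
python3 - <<'E'
from h import *
d=shot('wrist','w8');print(d['state']['tcp_pos'])
cv2.imwrite('pics/w8c.png',cv2.resize(d['image'][100:400,145:495],(700,600))[:,:,::-1])
E
```

```text
[0.61544786 0.07988441 0.20572377]
```

View pics/w8c.png

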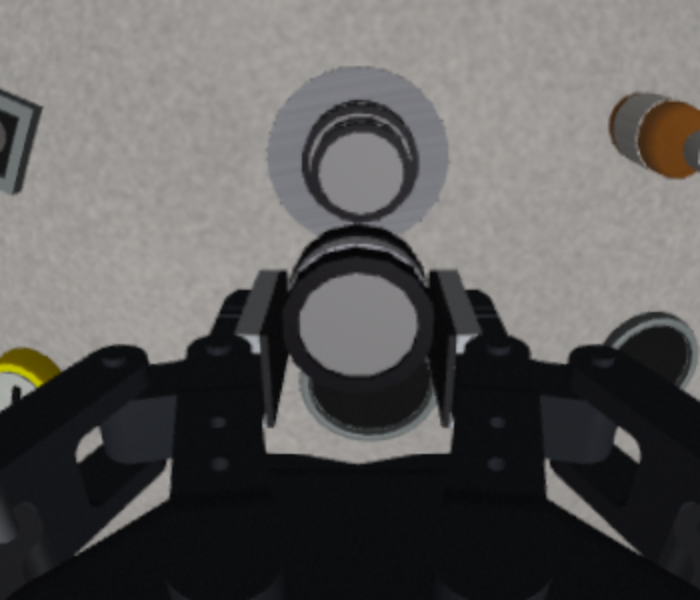

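The small cell is held level at (360,325), and the middle and large cells are still in place at (360,170). On to the small rest.

Emit:
{"method": "drive_tool", "body": {
  "plan": [
    [0,0.02,0,0,0,0,-1],
    [0,0.04,0,0,0,0,-1],
    [-0.01,0.05,0,0,0,0,-1],
    [-0.01,0.05,0,0,0,0,-1],
    [-0.01,0.05,0,0,0,0,-1],
    [-0.01,0.05,0,0,0,0,-1],
    [-0.01,0.05,0,0,0,0,-1],
    [-0.01,0.035,0,0,0,0,-1],
    [0,0,0,0,0,0,-1],
    [0,0,0,0,0,0,-1]
  ]
}}

```text
t: 15.3
tcp_pos: [0.555, -0.2606, 0.203]
tool_rot: [1.0, -0.001, -0.002, -0.002]
force: [-0.3, 0.3, -0.0]
finger_gap: 0.406
gripper_force: 30.2
```

```bash
cat > r.py <<'E'
from h import *
import sys
d=shot('wrist',sys.argv[1]);print(d['state']['tcp_pos'])
g=d['image'].max(2);n,l,s,c=cv2.connectedComponentsWithStats((g<50).astype(np.uint8))
for i in range(1,n):
    if 600<s[i,4]<8000:
        cs,_=cv2.findContours((l==i).astype(np.uint8),0,1);p=np.float32(plane(d,cs[0][:,0],.006)*1000);e=cv2.fitEllipse(p)
        if abs(e[1][0]-e[1][1])<4: print(c[i].round(),np.round(e[0],1),np.round(e[1],1))
E
python3 r.py w9
```

```text
[ 0.55503937 -0.2605526   0.20298747]
[330. 127.] [ 608.7 -266.7] [48.7 49.4]
[202. 242.] [ 476.2 -111.5] [58.3 60.9]
```

Emit:
{"method": "drive_tool", "body": {
  "plan": [
    [0.025,0.003,0,0,0,0,-1],
    [0.028,0.0035,0.02,0,0,0,-1],
    [0,0,0.03,0,0,0,-1],
    [0,0,0.03,0,0,0,-1],
    [0,0,0.03,0,0,0,-1],
    [0,0,0.03,0,0,0,-1],
    [0,0,0.015,0,0,0,-1],
    [0,0,0.008,0,0,0,-1],
    [0,0,0,0,0,0,-1],
    [0,0,0,0,0,0,-1]
  ]
}}

```text
t: 16.35
tcp_pos: [0.6104, -0.267, 0.0433]
tool_rot: [1.0, 0.0, 0.001, 0.001]
force: [-0.1, -0.2, -0.1]
finger_gap: 0.407
gripper_force: 30.2
```

Emit:
{"method": "drive_tool", "body": {
  "plan": [
    [-0.002,0,0.006,0,0,0,-1],
    [0,0,0.004,0,0,0,-1],
    [0,0,0.002,0,0,0,-1],
    [0,0,0.001,0,0,0,-1],
    [0,0,0,0,0,0,-1],
    [0,0,0,0,0,0,-1]
  ]
}}

```text
t: 16.95
tcp_pos: [0.6076, -0.2669, 0.0292]
tool_rot: [1.0, -0.0, 0.0, 0.0]
force: [1.1, -0.3, -1.0]
finger_gap: 0.409
gripper_force: 30.2
```

Emit:
{"method": "drive_tool", "body": {
  "plan": [
    [0,0,0.0008,0,0,0,-1],
    [0,0,0,0,0,0,-1]
  ]
}}

```text
t: 17.15
tcp_pos: [0.6077, -0.267, 0.0288]
tool_rot: [1.0, 0.0, 0.0, 0.0]
force: [-0.8, 0.2, 2.9]
finger_gap: 0.403
gripper_force: 30.5
```

Emit:
{"method": "drive_tool", "body": {
  "plan": [
    [0,0,0,0,0,0,-0.15],
    [0,0,0,0,0,0,-0.1],
    [0,0,0,0,0,0,0],
    [0,0,0,0,0,0,0.2],
    [0,0,0,0,0,0,0.3],
    [0,0,0,0,0,0,0.3],
    [0,0,-0.01,0,0,0,0.3],
    [0,0,-0.03,0,0,0,0.3],
    [0,0,-0.05,0,0,0,0.5],
    [0,0,-0.05,0,0,0,1]
  ]
}}

```text
t: 18.15
tcp_pos: [0.6069, -0.2665, 0.1696]
tool_rot: [1.0, -0.0, -0.001, -0.001]
force: [1.3, 0.2, 0.9]
finger_gap: 0.894
gripper_force: 0.0
```

Emit:
{"method": "drive_tool", "body": {
  "plan": [
    [-0.02,0,-0.03,0,0,0,1],
    [-0.03,0,-0.01,0,0,0,1],
    [0,0,0,0,0,0,1],
    [0,0,0,0,0,0,1]
  ]
}}

```text
t: 18.55
tcp_pos: [0.5574, -0.267, 0.2095]
tool_rot: [1.0, -0.0, 0.001, 0.0]
force: [0.5, 0.4, 0.6]
finger_gap: 1.002
gripper_force: 0.0
```

```bash
python3 - <<'E'
from h import *
d=shot('wrist','w10');print(d['state']['tcp_pos'])
print(glass(d,(330,128),.03)[1])
cv2.imwrite('pics/w10c.png',cv2.resize(d['image'][60:260,200:480],(560,400))[:,:,::-1])
E
```

```text
[ 0.55740641 -0.26698673  0.20945821]
((608.4138793945312, -266.9122314453125), (26.403085708618164, 26.719816207885742), 108.13997650146484)
```

View pics/w10c.png

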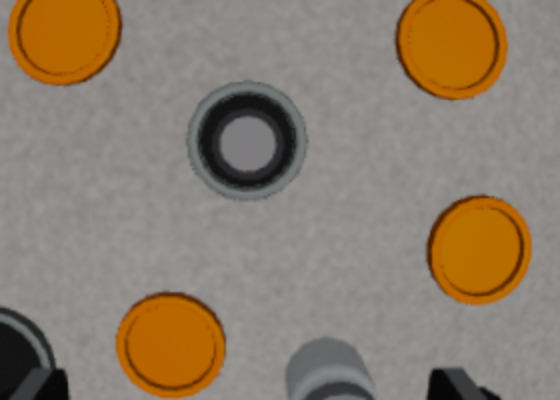

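The small cell is centred in the grey small rest at (247,142), and the orange rings and jar are untouched. Back to the stack for the middle cell.

Emit:
{"method": "drive_tool", "body": {
  "plan": [
    [0,-0.03,0,0,0,0,1],
    [0,-0.05,0,0,0,0,1],
    [0,-0.05,0,0,0,0,1],
    [0.005,-0.05,0,0,0,0,1],
    [0.005,-0.05,0,0,0,0,1],
    [0.005,-0.05,0,0,0,0,1],
    [0,-0.04,0,0,0,0,1],
    [0,-0.026,0,0,0,0,1],
    [0,0,0,0,0,0,1],
    [0,0,0,0,0,0,1]
  ]
}}

```text
t: 19.6
tcp_pos: [0.5727, 0.0791, 0.2075]
tool_rot: [1.0, 0.001, -0.0, 0.0]
force: [0.1, 0.1, -0.2]
finger_gap: 1.001
gripper_force: 0.0
```

```bash
cat > g.py <<'E'
from h import *
import sys
n,prev,px,py,z=sys.argv[1:];z=float(z)
d=shot('wrist',n);print(d['state']['tcp_pos'])
w=load(prev);a=glass(w,(int(px),int(py)),z);X=[*a[1][0]]
q=np.linalg.inv(pose(d['state'])@d['mount'])@[X[0]/1e3,X[1]/1e3,z,1];f=200/np.tan(np.radians(d['fov_y'])/2);r=np.hypot(q[0],q[1]);th=np.arctan2(r,-q[2])
b=glass(d,(int(d['cx']+f*th*q[0]/r),int(d['cy']-f*th*q[1]/r)),z)
print(a,b,tri([(w,a[0][0]),(d,b[0][0])]))
E
python3 g.py w11 w8 325 187 .053
```

```text
[0.57273812 0.07913151 0.20745744]
(((325.17449951171875, 185.92176818847656), (40.31233215332031, 41.59346389770508), 82.90789031982422), ((616.9773559570312, 78.4962387084961), (38.52824783325195, 38.830013275146484), 29.256750106811523)) (((324.3791198730469, 140.0512237548828), (42.14881896972656, 42.5112190246582), 73.44078826904297), ((616.706298828125, 78.54359436035156), (38.65077590942383, 38.84967803955078), 57.1181526184082)) (array([0.61656774, 0.07851245, 0.04997271]), [np.float64(2.630085209477466e-05), np.float64(2.6300852094776258e-05)])
```

The middle cell is at (0.6168, 0.0785), with its top at about 0.051. I go down to TCP 0.052.

Emit:
{"method": "drive_tool", "body": {
  "plan": [
    [0.02,0.0005,0,0,0,0,1],
    [0.0235,0,0.02,0,0,0,1],
    [0,0,0.03,0,0,0,1],
    [0,0,0.03,0,0,0,1],
    [0,0,0.03,0,0,0,1],
    [0,0,0.02,0,0,0,1],
    [0,0,0.015,0,0,0,1],
    [0,0,0.01,0,0,0,0.8],
    [0,0,0,0,0,0,0.7],
    [0,0,0,0,0,0,0.6]
  ]
}}

```text
t: 20.65
tcp_pos: [0.6166, 0.0775, 0.0539]
tool_rot: [1.0, -0.0, 0.001, 0.0]
force: [0.2, 0.9, 1.0]
finger_gap: 0.799
gripper_force: 0.0
```

Emit:
{"method": "drive_tool", "body": {
  "plan": [
    [0,-0.0007,0.001,0,0,0,0.5],
    [0,0,0,0,0,0,0.4],
    [0,0,0,0,0,0,0.3],
    [0,0,0,0,0,0,0.2],
    [0,0,0,0,0,0,0.1],
    [0,0,0,0,0,0,0],
    [0,0,0,0,0,0,-0.3],
    [0,0,0,0,0,0,-0.6],
    [0,0,0,0,0,0,-1],
    [0,0,0,0,0,0,-1]
  ]
}}

```text
t: 21.65
tcp_pos: [0.6161, 0.0787, 0.053]
tool_rot: [1.0, 0.0, 0.0, -0.0]
force: [-0.6, 0.4, 5.4]
finger_gap: 0.544
gripper_force: 30.4
```

Emit:
{"method": "drive_tool", "body": {
  "plan": [
    [0,0,-0.003,0,0,0,-1],
    [0,0,-0.007,0,0,0,-1],
    [0,0,-0.02,0,0,0,-1],
    [0,0,-0.03,0,0,0,-1],
    [0,0,-0.04,0,0,0,-1],
    [0,0,-0.03,0,0,0,-1],
    [0,0,-0.02,0,0,0,-1],
    [0,0,0,0,0,0,-1]
  ]
}}

```text
t: 22.45
tcp_pos: [0.618, 0.0786, 0.2059]
tool_rot: [1.0, 0.0, 0.004, 0.0]
force: [0.9, 0.8, -1.5]
finger_gap: 0.544
gripper_force: 31.1
```

```bash
python3 - <<'E'
from h import *
d=shot('wrist','w12');print(d['state']['tcp_pos'])
cv2.imwrite('pics/w12c.png',cv2.resize(d['image'][100:400,145:495],(700,600))[:,:,::-1])
E
```

```text
[0.61796051 0.07856392 0.20586495]
```

View pics/w12c.png

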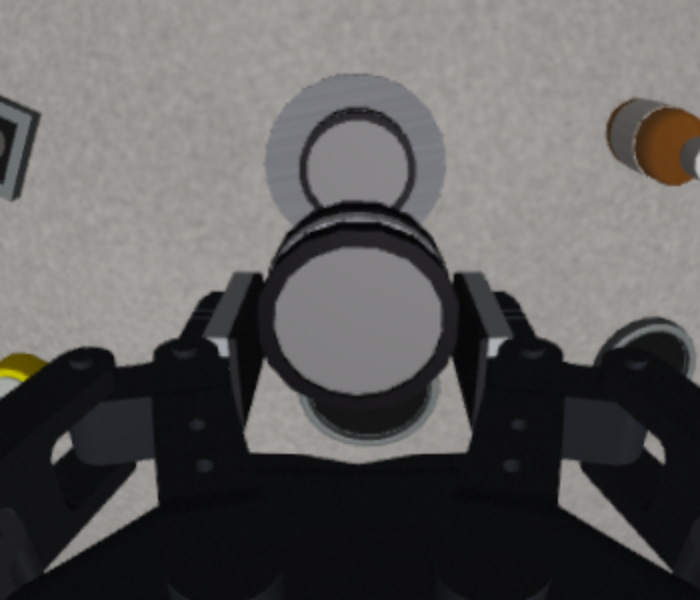

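The middle cell is held level at (358,310), with the large cell alone on the plate at (358,165). On to the middle rest.

Emit:
{"method": "drive_tool", "body": {
  "plan": [
    [-0.02,0.02,0,0,0,0,-1],
    [-0.03,0.03,0,0,0,0,-1],
    [-0.03,0.03,0,0,0,0,-1],
    [-0.03,0.03,0,0,0,0,-1],
    [-0.03,0.03,0,0,0,0,-1],
    [-0.03,0.03,0,0,0,0,-1],
    [-0.02,0.02,0,0,0,0,-1],
    [0,0,0,0,0,0,-1],
    [0,0,0,0,0,0,-1]
  ]
}}

```text
t: 23.4
tcp_pos: [0.4251, -0.1114, 0.2013]
tool_rot: [1.0, -0.001, -0.001, -0.001]
force: [0.4, 0.6, -1.9]
finger_gap: 0.542
gripper_force: 31.2
```

```bash
python3 r.py w13
```

```text
[ 0.42507351 -0.11137449  0.20128841]
[325. 129.] [ 476.9 -112. ] [60.9 61.2]
[164. 138.] [474.3  72.5] [70.9 73.2]
```

Emit:
{"method": "drive_tool", "body": {
  "plan": [
    [0.025,0.0005,0,0,0,0,-1],
    [0.026,0,0.02,0,0,0,-1],
    [0,0,0.03,0,0,0,-1],
    [0,0,0.03,0,0,0,-1],
    [0,0,0.03,0,0,0,-1],
    [0,0,0.025,0,0,0,-1],
    [0,0,0.015,0,0,0,-1],
    [0,0,0.007,0,0,0,-1],
    [0,0,0,0,0,0,-1],
    [0,0,0,0,0,0,-1]
  ]
}}

```text
t: 24.45
tcp_pos: [0.4776, -0.1116, 0.0455]
tool_rot: [1.0, 0.0, 0.0, 0.0]
force: [-0.3, 0.2, -1.9]
finger_gap: 0.547
gripper_force: 31.2
```

Emit:
{"method": "drive_tool", "body": {
  "plan": [
    [-0.001,0,0.006,0,0,0,-1],
    [0,0,0.004,0,0,0,-1],
    [0,0,0.003,0,0,0,-1],
    [0,0,0.001,0,0,0,-1],
    [0,0,0,0,0,0,-1],
    [0,0,0,0,0,0,-1]
  ]
}}

```text
t: 25.05
tcp_pos: [0.4759, -0.112, 0.0314]
tool_rot: [1.0, -0.0, 0.0, 0.0]
force: [0.7, 0.5, -0.6]
finger_gap: 0.545
gripper_force: 31.2
```

Emit:
{"method": "drive_tool", "body": {
  "plan": [
    [0,0,0.001,0,0,0,-1],
    [0,0,0,0,0,0,-1]
  ]
}}

```text
t: 25.25
tcp_pos: [0.4759, -0.1119, 0.0303]
tool_rot: [1.0, -0.0, 0.0, 0.0]
force: [0.5, -0.2, -1.8]
finger_gap: 0.546
gripper_force: 31.2
```

Emit:
{"method": "drive_tool", "body": {
  "plan": [
    [0,0,0.0008,0,0,0,-1],
    [0,0,0,0,0,0,-1]
  ]
}}

```text
t: 25.45
tcp_pos: [0.476, -0.1119, 0.03]
tool_rot: [1.0, -0.0, 0.0, 0.0]
force: [-0.2, -0.5, 3.8]
finger_gap: 0.547
gripper_force: 31.7
```

The cell touches the floor, so I release it. Orange ring at y about -0.22 and jar at y about -0.32 are clear.

Emit:
{"method": "drive_tool", "body": {
  "plan": [
    [0,0,0,0,0,0,0.12],
    [0,0,0,0,0,0,0.2],
    [0,0,0,0,0,0,0.3],
    [0,0,0,0,0,0,0.5],
    [0,0,0,0,0,0,0.6],
    [0,0,0,0,0,0,0.6],
    [0,0,-0.01,0,0,0,0.6],
    [0,0,-0.03,0,0,0,0.8],
    [0,0,-0.05,0,0,0,1],
    [0,0,-0.05,0,0,0,1]
  ]
}}

```text
t: 26.45
tcp_pos: [0.4751, -0.1116, 0.171]
tool_rot: [1.0, -0.0, -0.001, -0.0]
force: [0.4, -0.2, -0.4]
finger_gap: 1.002
gripper_force: 0.0
```

Emit:
{"method": "drive_tool", "body": {
  "plan": [
    [0,0,-0.04,0,0,0,1],
    [-0.02,0,0,0,0,0,1],
    [-0.03,0,0,0,0,0,1],
    [0,0,0,0,0,0,1],
    [0,0,0,0,0,0,1]
  ]
}}

```text
t: 26.95
tcp_pos: [0.4256, -0.1118, 0.2102]
tool_rot: [1.0, -0.0, 0.001, 0.0]
force: [0.2, 0.1, -0.5]
finger_gap: 0.997
gripper_force: 0.0
```

```bash
python3 - <<'E'
from h import *
d=shot('wrist','w14');print(d['state']['tcp_pos'])
print(glass(d,(325,131),.03)[1])
E
```

```text
[ 0.42558731 -0.11183628  0.21022689]
((476.5368347167969, -111.77490234375), (38.34703826904297, 38.70228958129883), 125.56666564941406)
```

Emit:
{"method": "drive_tool", "body": {
  "plan": [
    [0.02,-0.02,0,0,0,0,1],
    [0.03,-0.03,0,0,0,0,1],
    [0.03,-0.03,0,0,0,0,1],
    [0.03,-0.04,0,0,0,0,1],
    [0.02,-0.04,0,0,0,0,1],
    [0.015,-0.03,0,0,0,0,1],
    [0,0,0,0,0,0,1],
    [0,0,0,0,0,0,1]
  ]
}}

```text
t: 27.8
tcp_pos: [0.5714, 0.0789, 0.209]
tool_rot: [1.0, 0.001, -0.0, 0.0]
force: [-0.0, -0.2, 0.5]
finger_gap: 1.001
gripper_force: 0.0
```

```bash
python3 g.py w15 w12 324 180 .029
```

```text
[0.57135436 0.07888968 0.2090071 ]
(((323.2713317871094, 184.24533081054688), (48.27057647705078, 50.218711853027344), 85.70591735839844), ((616.6366577148438, 78.9351577758789), (49.999019622802734, 50.81945037841797), 11.279169082641602)) (((323.69989013671875, 136.99978637695312), (50.46357727050781, 50.80702590942383), 103.07813262939453), ((616.32763671875, 78.92179107666016), (50.40115737915039, 50.61488723754883), 112.03705596923828)) (array([0.61619036, 0.07892879, 0.02500217]), [np.float64(6.722125016711603e-06), np.float64(6.722125016732525e-06)])
```

The middle cell is at (0.4765, -0.1118) on its floor, centred. The large cell is at (0.6164, 0.0789), so I go down to TCP 0.029.

Emit:
{"method": "drive_tool", "body": {
  "plan": [
    [0.02,0,0,0,0,0,1],
    [0.0245,0,0.02,0,0,0,1],
    [0,0,0.03,0,0,0,1],
    [0,0,0.035,0,0,0,1],
    [0,0,0.035,0,0,0,1],
    [0,0,0.03,0,0,0,1],
    [0,0,0.02,0,0,0,1],
    [0,0,0.008,0,0,0,1],
    [0,0,0,0,0,0,1],
    [0,0,0,0,0,0,0.9]
  ]
}}

```text
t: 28.85
tcp_pos: [0.6161, 0.0774, 0.0325]
tool_rot: [1.0, -0.001, 0.001, 0.0]
force: [-0.7, 0.6, 0.1]
finger_gap: 0.952
gripper_force: 0.0
```

Emit:
{"method": "drive_tool", "body": {
  "plan": [
    [0,-0.001,0.003,0,0,0,0.8],
    [0,0,0,0,0,0,0.7],
    [0,0,0,0,0,0,0.6],
    [0,0,0,0,0,0,0.5],
    [0,0,0,0,0,0,0.4],
    [0,0,0,0,0,0,0.3],
    [0,0,0,0,0,0,0],
    [0,0,0,0,0,0,-0.5],
    [0,0,0,0,0,0,-1],
    [0,0,0,0,0,0,-1]
  ],
  "newtons": 40
}}

```text
t: 29.85
tcp_pos: [0.6156, 0.0791, 0.0294]
tool_rot: [1.0, 0.0, 0.0, 0.0]
force: [-1.6, 0.5, 4.8]
finger_gap: 0.679
gripper_force: 42.0
```

Emit:
{"method": "drive_tool", "body": {
  "plan": [
    [0,0,-0.003,0,0,0,-1],
    [0,0,-0.007,0,0,0,-1],
    [0,0,-0.02,0,0,0,-1],
    [0,0,-0.04,0,0,0,-1],
    [0,0,-0.04,0,0,0,-1],
    [0,0,-0.04,0,0,0,-1],
    [0,0,-0.02,0,0,0,-1],
    [0,0,0,0,0,0,-1]
  ]
}}

```text
t: 30.65
tcp_pos: [0.6176, 0.0791, 0.2025]
tool_rot: [1.0, 0.0, 0.004, 0.0]
force: [-0.1, -0.6, -2.1]
finger_gap: 0.683
gripper_force: 43.6
```

Emit:
{"method": "drive_tool", "body": {
  "plan": [
    [-0.02,0,0,0,0,0,-1],
    [-0.04,0,0,0,0,0,-1],
    [-0.04,0.003,0,0,0,0,-1],
    [-0.04,0.003,0,0,0,0,-1],
    [-0.03,0,0,0,0,0,-1],
    [-0.02,0,0,0,0,0,-1],
    [0,0,0,0,0,0,-1],
    [0,0,0,0,0,0,-1]
  ]
}}

```text
t: 31.45
tcp_pos: [0.4255, 0.0731, 0.1979]
tool_rot: [1.0, -0.0, -0.0, -0.0]
force: [0.6, -0.2, -2.1]
finger_gap: 0.678
gripper_force: 43.6
```

```bash
python3 r.py w16; python3 - <<'E'
from h import *
d=load('w16');cv2.imwrite('pics/w16c.png',cv2.resize(d['image'],(640,400))[:,:,::-1])
E
```

```text
[0.42552067 0.07309923 0.19793135]
[325. 132.] [474.5  71.9] [72.7 73.2]
```

View pics/w16c.png

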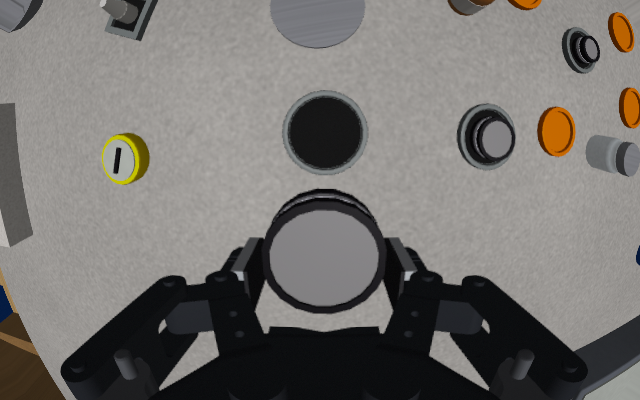

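The large cell is held level at (325,255), its rest is at (325,132), that is (0.4745, 0.0719), and the other parts sit in their rests. Now lower it.

Emit:
{"method": "drive_tool", "body": {
  "plan": [
    [0.024,0.001,0,0,0,0,-1],
    [0.024,0,0.02,0,0,0,-1],
    [0,0,0.03,0,0,0,-1],
    [0,0,0.03,0,0,0,-1],
    [0,0,0.03,0,0,0,-1],
    [0,0,0.025,0,0,0,-1],
    [0,0,0.013,0,0,0,-1],
    [0,0,0.005,0,0,0,-1],
    [0,0,0,0,0,0,-1],
    [0,0,0,0,0,0,-1]
  ]
}}

```text
t: 32.5
tcp_pos: [0.4745, 0.072, 0.0457]
tool_rot: [1.0, -0.0, 0.001, 0.0]
force: [-0.2, 0.6, -2.1]
finger_gap: 0.679
gripper_force: 43.6
```

Emit:
{"method": "drive_tool", "body": {
  "plan": [
    [0,0,0.004,0,0,0,-1],
    [0,0,0.004,0,0,0,-1],
    [0,0,0.002,0,0,0,-1],
    [0,0,0,0,0,0,-1],
    [0,0,0,0,0,0,-1]
  ]
}}

```text
t: 33.0
tcp_pos: [0.4734, 0.0721, 0.0356]
tool_rot: [1.0, 0.0, 0.0, -0.0]
force: [-0.2, -0.2, -1.5]
finger_gap: 0.681
gripper_force: 43.6
```

Emit:
{"method": "drive_tool", "body": {
  "plan": [
    [0,0,0.002,0,0,0,-1],
    [0,0,0.0015,0,0,0,-1],
    [0,0,0.001,0,0,0,-1],
    [0,0,0,0,0,0,-1],
    [0,0,0,0,0,0,-1]
  ]
}}

```text
t: 33.5
tcp_pos: [0.4734, 0.0721, 0.031]
tool_rot: [1.0, -0.0, -0.0, -0.0]
force: [-0.2, -0.6, -1.0]
finger_gap: 0.678
gripper_force: 43.6
```

Emit:
{"method": "drive_tool", "body": {
  "plan": [
    [0,0,0.0008,0,0,0,-1],
    [0,0,0,0,0,0,-1]
  ]
}}

```text
t: 33.7
tcp_pos: [0.4735, 0.0721, 0.0304]
tool_rot: [1.0, 0.0, 0.0, 0.0]
force: [-0.3, 0.6, 1.2]
finger_gap: 0.681
gripper_force: 43.9
```

The cell touches the floor. Release, rise and check everything.

Emit:
{"method": "drive_tool", "body": {
  "plan": [
    [0,0,0,0,0,0,0.4],
    [0,0,0,0,0,0,0.5],
    [0,0,0,0,0,0,0.6],
    [0,0,0,0,0,0,0.8],
    [0,0,0,0,0,0,0.9],
    [0,0,0,0,0,0,0.9],
    [0,0,-0.01,0,0,0,0.9],
    [0,0,-0.03,0,0,0,1],
    [0,0,-0.05,0,0,0,1],
    [0,0,-0.05,0,0,0,1]
  ]
}}

```text
t: 34.7
tcp_pos: [0.4725, 0.0721, 0.1718]
tool_rot: [1.0, -0.0, -0.001, -0.0]
force: [0.2, 0.4, -0.1]
finger_gap: 1.002
gripper_force: 0.0
```

Emit:
{"method": "drive_tool", "body": {
  "plan": [
    [0,0,-0.04,0,0,0,1],
    [-0.02,0,0,0,0,0,1],
    [-0.03,0,0,0,0,0,1],
    [0,0,0,0,0,0,1],
    [0,0,0,0,0,0,1],
    [0,0,0,0,0,0,1]
  ]
}}

```text
t: 35.3
tcp_pos: [0.4246, 0.072, 0.2107]
tool_rot: [1.0, -0.0, 0.001, 0.0]
force: [-0.5, 0.2, 0.6]
finger_gap: 1.0
gripper_force: 0.0
```

```bash
python3 - <<'E'
from h import *
d=shot('wrist','w17');print(d['state']['tcp_pos'],d['state']['force'],glass(d,(325,134),.03)[1])
cv2.imwrite('pics/w17c.png',d['image'][:,:,::-1])
E
```

```text
[0.4245874  0.07197769 0.21067214] [-0.51797925  0.23441151  0.55032902] ((474.1612854003906, 72.18739318847656), (50.035491943359375, 50.256900787353516), 109.17911529541016)
```

View pics/w17c.png

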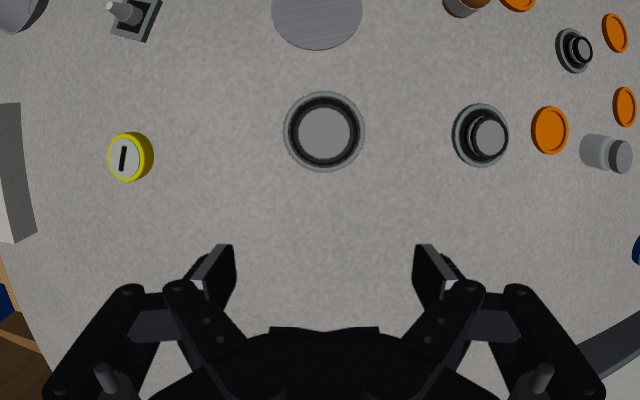

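All four parts lie in their rests: the large cell centred at (324,132), the middle at (480,135), the small at (573,49) and the cone at (133,12). The jar at (605,153) still stands and the gripper is clear of everything.

```bash
python3 -c "
from station import manip
print(manip.sign_off())"
```

```text
the job is handed in; nothing more can be done
None
```

The job is handed in at about 35 s of the 112 s allowed: the cone and all three filter cells are in their own rests, released and lying flat by the wrist-camera checks, and the jar was never touched; the sign-off returned no verdict.

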